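# Find the full-depth lamp socket with the marked depth rod and clamp the rod there

### The arm

A 6-joint arm with a two-finger parallel gripper is mounted at the origin on the work surface. World frame = base frame: x ahead of the robot, y to its left, z up, the work surface at z = 0. Lengths are in m, angles in degrees, forces in N, time in s.
With the tool pointing down it reaches from about 0.325 to 0.925 m from the base axis. Payload 3.1 kg.
Tool frame: the origin (TCP) lies on the centre line of the jaws, within the pads' length; the fingertips stand 8 mm ahead of it and the grasp point (between the pads) lies 11 mm behind it; z points along the fingers, x is the direction in which the jaws open and shut, and the axes are right-handed (so a half turn about z gives the same grasp; the last joint's range is limited). The gripper opens to 85 mm and grips with 20 to 120 N. Pads are 22 mm wide; open, the fingers measure 114 mm over their backs; the gripper's body (76 mm by 85 mm) begins 54 mm behind the grasp point. The pads swing forward as they close: fully open they stand 13 mm farther back than shut.
Start: joints at [70.749, 12.427, 92.441, -0, 75.132, -6.429], TCP at [0.139, 0.609, 0.239] pointing down, gripper open.
Joint ranges: [-157.48, 157.48], [-44.54, 120.13], [17.64, 146.25], [-64.5, 244.5], [7.68, 150.69], [-147.95, 147.95]. Speed limits (degrees/s): [159.86, 159.86, 180, 180, 180, 180].

### API

Orientations are given as [roll, pitch, yaw] about the fixed x, y, z axes, in that order (R = Rz(yaw) Ry(pitch) Rx(roll)).
In Python, from rig import * gives the robot as it stands.
- The arm moves only by the tool send_rows, never from a script. Its arguments are lists of equal length, an entry for each row: "delta_pos": the shift along the world's x, y, z in units of 10 cm (1.0 is 10 cm), a list of three; "rotation": the turn, a rotation vector about the world's x, y, z in units of 0.08 rad (1.0 is 0.08 rad), a list of three; "jaw": the opening, from 0 (shut) to 1 (fully open). A call has 1 to 12 rows; each row shifts and turns the commanded pose from where the row before left it; what a row does not reach is not made up. A row lasts 1/8 s, in which the tool goes at most 62.5 mm and 10.7 degrees, less where a joint would pass 70% of its speed; a pose out of reach is approached as far as the arm can. A call with a number of a shift or a turn outside -1 to 1 is refused whole. A call with a gripper value outside its range is refused whole. The fingers move at their own pace and stop on an object; "squeeze" is the grip in N (left out, the last holds). Time passes only in rows, so rows that do not move let the fingers close. It gives the time, the measured TCP pose, the force and the opening at its end, in the units of the state.
- observe(): the state, without advancing time (a new reading comes with each control period).
- snapshot(name): name is "scene" or "top" or "wrist"; returns the picture (420x560x3 uint8, red, green, blue); there is no depth.
- camera_model(name): a dict with "vfov" (degrees; the focal length in pixels is half the picture's height over the tangent of half this angle, whatever the lens; pixels are square), "cx", "cy" (the principal point, pixels), "xyz" and "orientation" of the camera in the world. Camera axes: x right, y up, looking along -z (the intrinsics and any distortion apply to the point x, -y, -z); pixel columns grow to the right and rows downward; lengths in m; the calibration is good to about 2 mm. A picture is of the moment at which its call begins: read the wrist's pose just before it. camera_model takes no time and is no camera call; for the wrist camera it gives the pose at the moment of the call.
- job_done(): hands the job in, once; it reports no verdict.
The state is a dict: "clock": time; "joint_positions": joint angles; "dq": joint speeds; "tau": joint torques, N m; "eef_pos": TCP position; "tool_rot": TCP orientation; "wrist_force": force on the tool from outside, world axes, zero at the start; "ft_torque": the same for the moment, N m; "finger_gap": finger opening in m.
Only numpy, scipy, OpenCV 4.12 (cv2) and the standard library are available. Lean on these libraries where they do the work, as an engineer would, in place of code of your own. Each camera call takes 0.05 s, during which the arm holds its last target.

### The job

One of the two street lamps on the bench has its pole socket at full depth; the other is too shallow. Push the marked depth rod down the sockets, firmly past the drag of the sealing cup until it stops solid but without ramming it, to find the socket that takes it right down to its mark, and leave the rod standing there with the mark level with the rim. Then press that lamp's clamp lever all the way down, leave the other lamp's lever raised, and knock nothing over.

Things in the scene. Friction and masses are not known exactly. Their poses are not given: they have to be found in the camera images.
- gauge: the depth rod: plain aluminium cylinder 34 mm in diameter, 155 mm long, 0.2 to 0.4 kg, standing upright on the bench; its lower end is chamfered to 26 mm over 7 mm; one thin dark ring (the mark) runs round it. A 15 to 20 N push is ample; over 45 N hurts the seat. Origin: centre of its lower end; z up along the rod
- gauge_mark (a point): the rod's mark: on the rod's axis at the height of the ring, 80 mm above the lower end
- lamp_a: grey cast street-lamp head fixed to the bench, lying lens up, its pole socket turned straight up. Origin: on the bench, on the socket's axis, z up. Socket: upright tube, 58 mm outside, 38 mm bore, rim 100 mm above the bench. The head (250 x 130 mm, 60 mm high) lies to +x (40 to 300 mm from the axis), the clamp lever to -x. Starts on the robot's left (+y)
- lamp_b: grey cast street-lamp head fixed to the bench, lying lens up, its pole socket turned straight up. Origin: on the bench, on the socket's axis, z up. Socket: upright tube, 58 mm outside, 38 mm bore, rim 100 mm above the bench. The head (250 x 130 mm, 60 mm high) lies to +x (40 to 300 mm from the axis), the clamp lever to -x. Starts on the robot's right (-y)
- lamp_a_rim (a point): centre of the mouth of lamp_a's socket. A stiff sealing cup inside, its top at first 50 to 54 mm below the rim, gives way to a push of about 8 N (not to the rod's weight; no spring back) until the rod strikes a solid seat: 80 mm below the rim in one of the two lamps, 62 mm in the other (mark left 18 mm above the rim); which is which is drawn anew and cannot be seen
- lamp_b_rim (a point): centre of the mouth of lamp_b's socket. A stiff sealing cup inside, its top at first 50 to 54 mm below the rim, gives way to a push of about 8 N (not to the rod's weight; no spring back) until the rod strikes a solid seat: 80 mm below the rim in one of the two lamps, 62 mm in the other (mark left 18 mm above the rim); which is which is drawn anew and cannot be seen
- lamp_a_lever (a joint): clamp lever of lamp_a: bar 78 x 20 x 9 mm, black grip; level pivot at x = -45, z = 85 mm in the lamp's frame, bar pointing to the lamp's -x. 0 = raised (open), bar rising 50 degrees from level; grows as pressed down; 1.2 rad = fully down (clamped), bar 19 degrees below level. Starts at 0 to 0.15. Stiff (0.15 N m), stays where it is left
- lamp_b_lever (a joint): clamp lever of lamp_b: bar 78 x 20 x 9 mm, black grip; level pivot at x = -45, z = 85 mm in the lamp's frame, bar pointing to the lamp's -x. 0 = raised (open), bar rising 50 degrees from level; grows as pressed down; 1.2 rad = fully down (clamped), bar 19 degrees below level. Starts at 0 to 0.15. Stiff (0.15 N m), stays where it is left
- lamp_a_pad (a point): the pressing spot of lamp_a's clamp lever: on the bar's centre line, 60 mm from its pivot. The lever can be pushed straight down from above, 43 mm out from the pivot
- lamp_b_pad (a point): the pressing spot of lamp_b's clamp lever: on the bar's centre line, 60 mm from its pivot. The lever can be pushed straight down from above, 43 mm out from the pivot
- spare_stub: bystander: a short thick aluminium bush, 48 mm in diameter, 75 mm high, no ring, standing on the bench; not to be used. Origin: centre of its underside
- jar_a: bystander: glass jar with a screw lid, 68 mm in diameter, 115 mm high. Origin: centre of its underside
- jar_b: bystander: glass jar like jar_a
- jar_c: bystander: glass jar like jar_a
There are look-alikes about, which are no part of the job. What is shaped like the gauge but purple is not meant.

How it is judged (in metres and radians):
On the way, in this order (a step that is already met when the one before it is completed fails the run):
1. the rod is pushed home in the full-depth socket, its mark level with the rim (((z of gauge_mark in the frame of lamp_a_rim between -0.004 and 0.004 m and horizontal distance between gauge_mark and lamp_a_rim below 0.006 m and angle between gauge's own z axis and vertical below 0.1 rad) or (z of gauge_mark in the frame of lamp_b_rim between -0.004 and 0.004 m and horizontal distance between gauge_mark and lamp_b_rim below 0.006 m and angle between gauge's own z axis and vertical below 0.1 rad))), for 0.2 s.
2. the clamp lever of that lamp is pressed down (((z of gauge_mark in the frame of lamp_a_rim between -0.004 and 0.004 m and horizontal distance between gauge_mark and lamp_a_rim below 0.006 m and angle between gauge's own z axis and vertical below 0.1 rad and value of joint lamp_a_lever above 1.05 rad and value of joint lamp_b_lever below 0.5 rad) or (z of gauge_mark in the frame of lamp_b_rim between -0.004 and 0.004 m and horizontal distance between gauge_mark and lamp_b_rim below 0.006 m and angle between gauge's own z axis and vertical below 0.1 rad and value of joint lamp_b_lever above 1.05 rad and value of joint lamp_a_lever below 0.5 rad))), for 0.2 s.
At the end, for the whole second after the job is handed in: the rod stands at rest in one lamp's socket with its mark within 4 mm of the rim's height and 6 mm of the socket's axis, within 0.1 rad of upright; that lamp's lever is beyond 1.05 rad and the other lamp's lever is below 0.5 rad (((z of gauge_mark in the frame of lamp_a_rim between -0.004 and 0.004 m and horizontal distance between gauge_mark and lamp_a_rim below 0.006 m and angle between gauge's own z axis and vertical below 0.1 rad and value of joint lamp_a_lever above 1.05 rad and value of joint lamp_b_lever below 0.5 rad) or (z of gauge_mark in the frame of lamp_b_rim between -0.004 and 0.004 m and horizontal distance between gauge_mark and lamp_b_rim below 0.006 m and angle between gauge's own z axis and vertical below 0.1 rad and value of joint lamp_b_lever above 1.05 rad and value of joint lamp_a_lever below 0.5 rad)) and linear speed of gauge below 0.01 m/s); the robot touches nothing.
It fails at once if a jar or the spare bush is knocked over (angle between any of jar_a, jar_b, jar_c, spare_stub's own z axis and vertical above 0.6 rad).
It fails at once if the rod is rammed: more than 45 N on a lamp or on the seat in its socket (contact force between gauge and stop_1_c0 above 45 N or contact force between gauge and stop_2_c0 above 45 N or contact force between gauge and lamp_a above 45 N or contact force between gauge and lamp_b above 45 N).
It also fails if it takes over 64 s, if anything falls off the work surface, if the arm or the gripper's body presses on something with over 40 N, if the wrist force passes 120 N, or if a joint passes its speed limit or range.

## Working session

There is one attempt and no reset: what is moved stays moved. The work goes in short steps, Python scripts to look and compute and a tool call to move; the robot and the scene stay as the last step left them, time stands still between calls to the robot, and variables do not carry over. Pictures are saved under pics/ and viewed, and the job is handed in when it is done.

Besides the shell and the picture viewer there is one more tool, called after "Request:" as name(argument=value, ...), one argument or row to a line, values as JSON. send_rows: Moves the arm, as the interface text tells. Shifts and turns lie within -1 to 1; 1 stands for 10 cm of shift or 0.08 rad of turn. Its arguments: {"type":"object","properties":{"delta_pos":{"type":"array"},"rotation":{"type":"array"},"jaw":{"type":"array"},"squeeze":{"type":"number"}},"required":["delta_pos","rotation","jaw"]}

```bash
mkdir -p pics; ls; python3 - <<'E'
from rig import *
import cv2
print(observe())
for n in ["scene","top","wrist"]:
    c=camera_model(n); print(n,c)
    cv2.imwrite(f"pics/{n}0.png",snapshot(n)[:,:,::-1])
E
```

```text
pics
{'clock': 0.0, 'joint_positions': array([ 7.07490328e+01,  1.24780328e+01,  9.25302064e+01,  1.13821956e-03,
        7.51334941e+01, -6.42898579e+00]), 'dq': array([ 0.02254233, -0.0027838 ,  0.04321084, -0.00221655,  0.00452535,
       -0.09066918]), 'tau': array([ 1.19837096e-03, -3.96833110e+01, -3.03857911e+01,  1.54222636e-05,
        9.70414840e-03,  6.63258248e-06]), 'eef_pos': array([0.1384074 , 0.60864369, 0.23793872]), 'tool_rot': array([-1.79983037e+02,  1.40718806e-01,  7.71777460e+01]), 'wrist_force': array([-1.09575532, -0.12963791, -0.3363272 ]), 'ft_torque': array([ 0.02669412, -0.00286074,  0.03903367]), 'finger_gap': 0.08542291979567916}
scene {'vfov': 55.098913869966694, 'cx': 277.20274396751, 'cy': 211.1367612675791, 'xyz': array([1.22617817, 0.44209974, 1.00046229]), 'orientation': array([ 40.95921245,  -0.83494766, 121.14293147])}
top {'vfov': 57.45744612008821, 'cx': 278.75480906025615, 'cy': 210.41547275517868, 'xyz': array([0.33432049, 0.02383822, 1.4694548 ]), 'orientation': array([  9.03484496,   0.47585738, -91.18502318])}
wrist {'vfov': 63.76000881505501, 'cx': 276.2543321142942, 'cy': 212.8375537902494, 'xyz': array([0.05614114, 0.62815745, 0.37212724]), 'orientation': array([-1.90656004e+01,  5.04927000e-02,  7.72253760e+01])}
```

View pics/scene0.png

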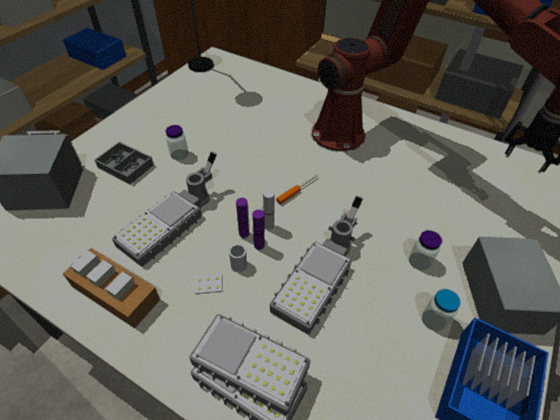

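View pics/top0.png

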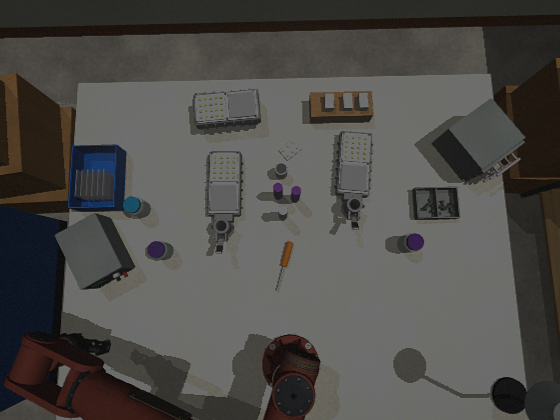

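View pics/wrist0.png

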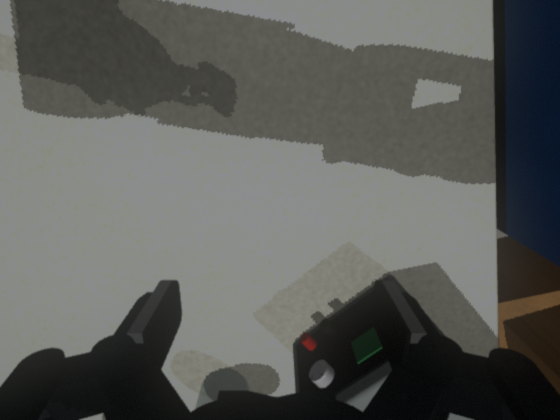

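Candidates in the top view: grey rod at (283,213), two purple rods at (278,190) and (296,193), and the bush at (281,171). The grey one fits the gauge, because it is slim, not purple and has a ring. I'll check that in an enlarged crop.

```bash
cat > h.py <<'E'
import numpy as np, cv2
from scipy.spatial.transform import Rotation as R
def ray(c,u,v):
    f=210/np.tan(np.radians(c['vfov']/2))
    d=np.array([(u-c['cx'])/f,-(v-c['cy'])/f,-1.])
    return np.array(c['xyz']),R.from_euler('xyz',c['orientation'],degrees=True).apply(d)
def onz(c,u,v,z):
    o,d=ray(c,u,v); return o+d*(z-o[2])/d[2]
def proj(c,p):
    f=210/np.tan(np.radians(c['vfov']/2))
    q=R.from_euler('xyz',c['orientation'],degrees=True).inv().apply(np.array(p)-c['xyz'])
    return np.array([c['cx']-f*q[0]/q[2], c['cy']+f*q[1]/q[2]]).round(1)
def tri(rs):
    A=np.zeros((3,3));b=np.zeros(3)
    for o,d in rs:
        d=d/np.linalg.norm(d);M=np.eye(3)-np.outer(d,d);A+=M;b+=M@o
    p=np.linalg.solve(A,b)
    return p,[np.linalg.norm(np.cross(p-o,d/np.linalg.norm(d))) for o,d in rs]
E
python3 - <<'E'
import cv2
a=cv2.imread('pics/top0.png');s=cv2.imread('pics/scene0.png')
a=cv2.resize(a[120:260,190:390],None,fx=4,fy=4,interpolation=cv2.INTER_CUBIC)
s=cv2.resize(s[140:290,170:370],None,fx=4,fy=4,interpolation=cv2.INTER_CUBIC)
g=lambda x:cv2.convertScaleAbs(x,alpha=1.6)
cv2.imwrite('pics/ct.png',g(a));cv2.imwrite('pics/cs.png',g(s))
E
```

```text
(no output)
```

View pics/ct.png

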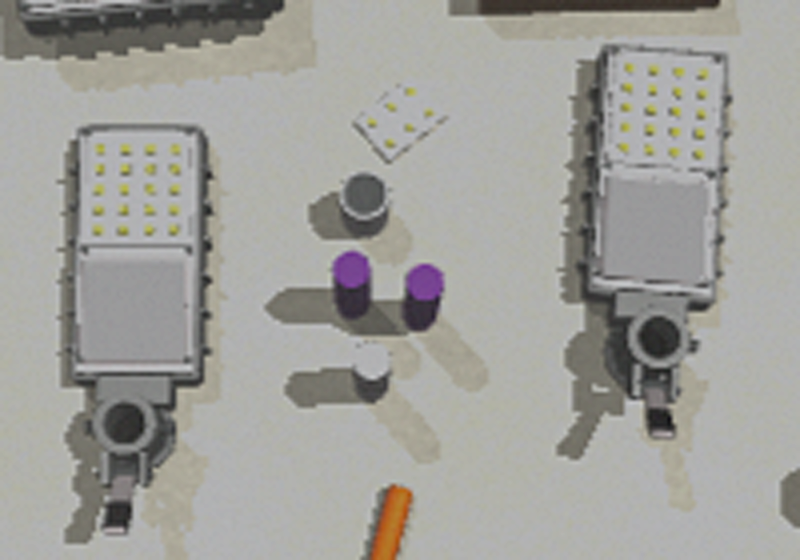

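View pics/cs.png

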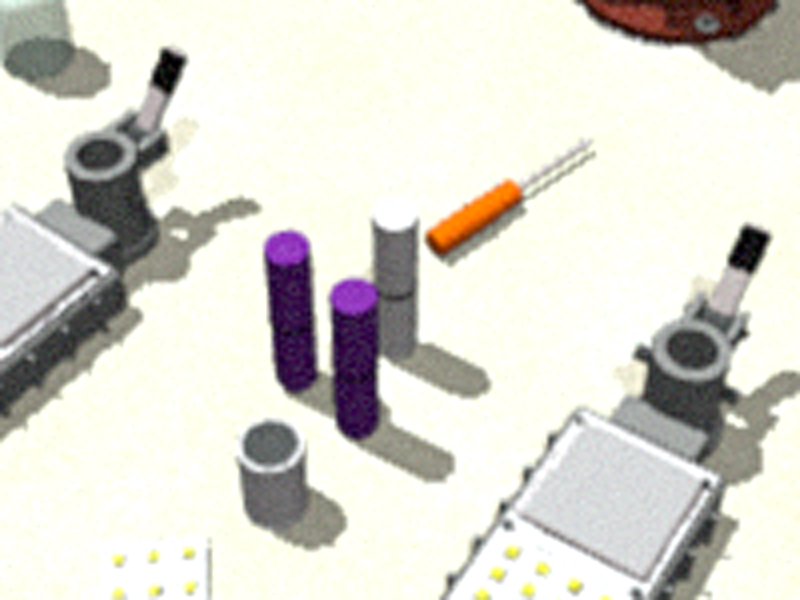

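The crops confirm it: the grey slim rod with a dark ring (top-crop (371,360), scene-crop (396,215)) is the gauge, and the purple ones are look-alikes. Next I'll triangulate the rod top, both rims and the levers.

```bash
python3 - <<'E'
from rig import *
from h import *
T=camera_model('top');S=camera_model('scene')
t=lambda x,y:(190+(x+.5)/4-.5,120+(y+.5)/4-.5)
s=lambda x,y:(170+(x+.5)/4-.5,140+(y+.5)/4-.5)
pts={'gauge top':((371,360),(396,216)),'rimA':((127,424),(689,350)),'rimB':((660,337),(101,156)),
'gripAtip':((117,530),(753,231)),'gripBtip':((662,434),(175,52)),
'stub':((364,195),(271,444)),'purp1':((351,269),(288,248)),'purp2':((425,283),(354,298))}
for k,(a,b) in pts.items():
    p,e=tri([ray(T,*t(*a)),ray(S,*s(*b))]); print(k,p.round(4),np.round(e,4))
for k,z in (('gauge top',.155),('rimA',.1),('rimB',.1)):
    a,b=pts[k];print(k,onz(T,*t(*a),z).round(4),onz(S,*s(*b),z).round(4))
for k,a,b in (('A',(78,130),(197,128)),('B',(600,50),(720,60))): pass
# head yaw: long edges at z=.06
for k,a,b in (('A left',(80,135),(80,370)),('A right',(200,135),(195,375)),('B left',(603,55),(592,290)),('B right',(725,65),(713,300))):
    p,q=onz(T,*t(*a),.06),onz(T,*t(*b),.06);d=p-q;print(k,q.round(3),p.round(3),np.degrees(np.arctan2(d[1],d[0])).round(1))
print('jars',[onz(T,u,v,.115).round(3) for u,v in((132,205),(157,249),(414,242))])
E
```

```text
gauge top [0.5464 0.0173 0.1541] [0.0005 0.0005]
rimA [0.5019 0.2383 0.0974] [0.0006 0.0006]
rimB [ 0.5704 -0.2447  0.0985] [0.0002 0.0002]
gripAtip [0.4052 0.2399 0.1358] [0.0014 0.0014]
gripBtip [ 0.4777 -0.2343  0.1434] [0.0009 0.0009]
stub [0.7159 0.02   0.0756] [0.0006 0.0006]
purp1 [0.6316 0.0126 0.1935] [0.0243 0.0243]
purp2 [ 0.6098 -0.0095  0.1159] [0.0257 0.0257]
gauge top [0.546  0.0178 0.155 ] [0.5474 0.0174 0.155 ]
rimA [0.5014 0.2385 0.1   ] [0.5043 0.2383 0.1   ]
rimB [ 0.5702 -0.2446  0.1   ] [ 0.5714 -0.2434  0.1   ]
A left [0.558 0.289 0.06 ] [0.785 0.29  0.06 ] 0.4
A right [0.551 0.181 0.06 ] [0.782 0.176 0.06 ] -1.4
B left [ 0.623 -0.191  0.06 ] [ 0.853 -0.212  0.06 ] -5.2
B right [ 0.611 -0.304  0.06 ] [ 0.84  -0.328  0.06 ] -6.1
jars [array([0.581, 0.558, 0.115]), array([0.421, 0.464, 0.115]), array([ 0.427, -0.443,  0.115])]
```

Request:
send_rows(
  delta_pos=[
    [0, 0, 0.3],
    [0.1, -0.2, 0.3],
    [0.3, -0.5, 0],
    [0.3, -0.5, 0],
    [0.3, -0.5, 0],
    [0.3, -0.5, 0],
    [0.3, -0.5, 0],
    [0.3, -0.5, 0],
    [0.3, -0.5, 0],
    [0.3, -0.5, 0],
    [0.3, -0.5, 0],
    [0.3, -0.5, 0],
  ],
  rotation=[
    [0, 0, 0],
    [0, 0, 0],
    [0, 0, 0.28],
    [0, 0, 0.28],
    [0, 0, 0.28],
    [0, 0, 0.28],
    [0, 0, 0.28],
    [0, 0, 0.28],
    [0, 0, 0.28],
    [0, 0, 0.28],
    [0, 0, 0.28],
    [0, 0, 0.28],
  ],
  jaw=[1, 1, 1, 1, 1, 1, 1, 1, 1, 1, 1, 1],
  squeeze=60,
)

```text
clock: 1.65
eef_pos: [0.4492, 0.0877, 0.2992]
tool_rot: [180.0, -0.0, 90.0]
wrist_force: [1.1, -0.1, -0.1]
finger_gap: 0.0855
```

Request:
send_rows(
  delta_pos=[
    [0.1, -0.4, 0],
    [0.1, -0.3, 0],
    [0, 0, 0],
  ],
  rotation=[
    [0, 0, 0],
    [0, 0, 0],
    [0, 0, 0],
  ],
  jaw=[1, 1, 1],
)

```text
clock: 2.02
eef_pos: [0.4689, 0.0178, 0.2989]
tool_rot: [-180.0, 0.0, 89.8]
wrist_force: [-1.1, -0.3, -0.1]
finger_gap: 0.0853
```

```bash
python3 - <<'E'
from rig import *
from h import *
import pickle
o=observe();c=camera_model('wrist');im=snapshot('wrist')[:,:,::-1]
pickle.dump(c,open('w1.pkl','wb'));print(o['eef_pos'],o['tool_rot'],c['xyz'],c['orientation'])
cv2.imwrite('pics/w1.png',cv2.convertScaleAbs(im,alpha=1.5))
print(proj(c,[.5464,.0173,.155]),proj(c,[.5464,.0173,0]))
E
```

```text
[0.46886125 0.01776747 0.29888404] [-1.79952933e+02  2.73630893e-03  8.98011892e+01] [0.38445627 0.01843962 0.43299711] [-1.90505309e+01 -8.00899058e-02  8.98470642e+01]
[275.1 279.5] [275.3 221.4]
```

View pics/w1.png

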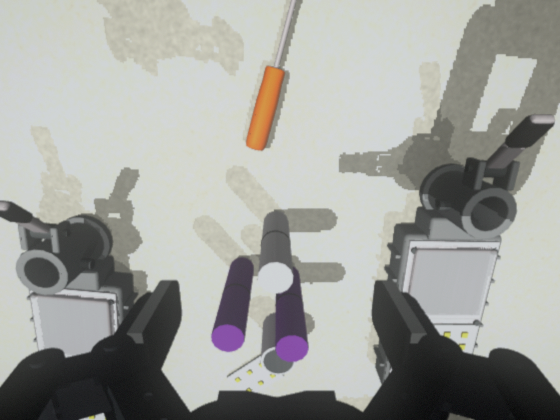

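Rod top at (275,278) against a predicted (275,279.5), so the two agree. The rims show at (490,210) for A and (44,270) for B. I'll check those against this view.

```bash
python3 - <<'E'
from rig import *
from h import *
import pickle
c=pickle.load(open('w1.pkl','rb'))
for k,u,v,z in(('g',275.5,277.5,.155),('A',490,211,.1),('B',44,270,.1),('p1',228,338,.155),('p2',292,348,.155)):print(k,onz(c,u,v,z).round(4))
T=camera_model('top')
t=lambda x,y:(190+(x+.5)/4-.5,120+(y+.5)/4-.5)
for k,a,u,v in(('g',(371,360),275.5,277.5),('A',(127,424),490,211),('B',(660,337),44,270),('p1',(351,269),292,348),('p2',(425,283),228,338)):
  p,e=tri([ray(T,*t(*a)),ray(c,u,v)]);print(k,p.round(4),e[0].round(4))
E
```

```text
g [0.5443 0.0177 0.155 ]
A [0.4981 0.2414 0.1   ]
B [ 0.5656 -0.2387  0.1   ]
p1 [ 0.6125 -0.03    0.155 ]
p2 [0.6251 0.0341 0.155 ]
g [0.5467 0.0177 0.1507] 0.0
A [0.4991 0.2388 0.1028] 0.0021
B [ 0.5718 -0.247   0.0891] 0.0003
p1 [0.6279 0.0339 0.1517] 0.0004
p2 [ 0.6136 -0.0306  0.1535] 0.0004
```

Request:
send_rows(
  delta_pos=[
    [0.4, 0, 0],
    [0.37, 0, -0.2],
    [0, 0, -0.4],
    [0, 0, -0.4],
    [0, 0, -0.4],
    [0, 0, -0.3],
    [0, 0, -0.2],
    [0, 0, 0],
    [0, 0, 0],
  ],
  rotation=[
    [0, 0, 0],
    [0, 0, 0],
    [0, 0, 0],
    [0, 0, 0],
    [0, 0, 0],
    [0, 0, 0],
    [0, 0, 0],
    [0, 0, 0],
    [0, 0, 0],
  ],
  jaw=[1, 1, 1, 1, 1, 1, 1, 1, 0.9],
)

```text
clock: 3.2
eef_pos: [0.5462, 0.0203, 0.1102]
tool_rot: [179.9, -0.0, 90.1]
wrist_force: [-0.0, 0.7, 1.0]
finger_gap: 0.0768
```

```bash
python3 - <<'E'
from rig import *
from h import *
o=observe();print(o['eef_pos'],o['wrist_force'])
a=snapshot('wrist')[:,:,::-1];cv2.imwrite('pics/w2.png',cv2.convertScaleAbs(a,alpha=1.5))
E
```

```text
[0.54620165 0.02026045 0.11023434] [-0.03214862  0.68626637  1.03154822]
```

View pics/w2.png

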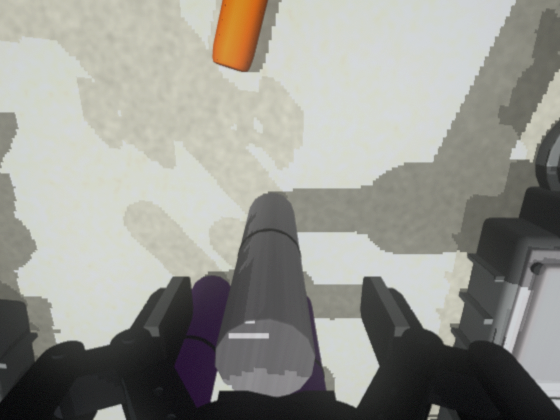

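The rod is between the jaws, with its top at (265,355) and the pads at about (165,300) and (385,300). The jaws are about 2.5 mm to +y of it, so I'll correct that and close.

Request:
send_rows(
  delta_pos=[
    [0, -0.025, 0],
    [0, 0, 0],
    [0, 0, 0],
    [0, 0, 0],
    [0, 0, 0],
    [0, 0, 0],
    [0, 0, 0],
  ],
  rotation=[
    [0, 0, 0],
    [0, 0, 0],
    [0, 0, 0],
    [0, 0, 0],
    [0, 0, 0],
    [0, 0, 0],
    [0, 0, 0],
  ],
  jaw=[0.6, 0.4, 0.2, 0.1, 0.1, 0.1, 0.1],
  squeeze=60,
)

```text
clock: 4.12
eef_pos: [0.5466, 0.0166, 0.1103]
tool_rot: [179.9, 0.0, 90.0]
wrist_force: [0.8, -0.4, 5.1]
finger_gap: 0.0326
```

Request:
send_rows(
  delta_pos=[
    [0, 0, 0.1],
    [0, 0, 0.3],
    [0, 0, 0.4],
    [0, 0, 0.4],
    [0, 0, 0.3],
    [0, 0, 0],
  ],
  rotation=[
    [0, 0, 0],
    [0, 0, 0],
    [0, 0, 0],
    [0, 0, 0],
    [0, 0, 0],
    [0, 0, 0],
  ],
  jaw=[0.1, 0.1, 0.1, 0.1, 0.1, 0.1],
)

```text
clock: 4.88
eef_pos: [0.547, 0.017, 0.2617]
tool_rot: [179.7, 0.0, 90.0]
wrist_force: [-0.3, 0.6, -3.0]
finger_gap: 0.0326
```

```bash
python3 - <<'E'
from rig import *
from h import *
o=observe();print(o['eef_pos'],o['wrist_force'],o['finger_gap'])
a=snapshot('wrist')[:,:,::-1];cv2.imwrite('pics/w3.png',cv2.convertScaleAbs(a,alpha=1.5))
a=snapshot('scene')[:,:,::-1];cv2.imwrite('pics/s3.png',cv2.convertScaleAbs(cv2.resize(a[60:260,120:400],None,fx=2.8,fy=2.8,interpolation=cv2.INTER_CUBIC),alpha=1.5))
E
```

```text
[0.54702209 0.01698046 0.2617038 ] [-0.30479302  0.5787512  -2.99864974] 0.0325912728025042
```

View pics/w3.png

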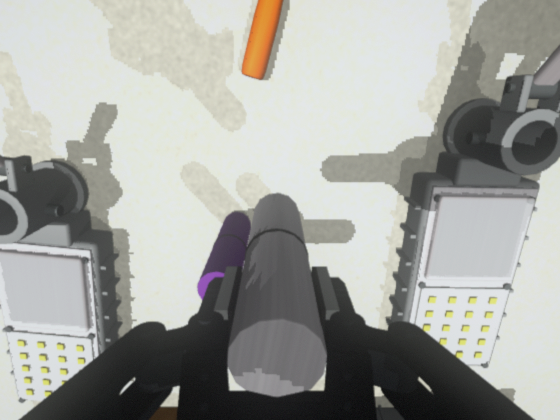

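View pics/s3.png

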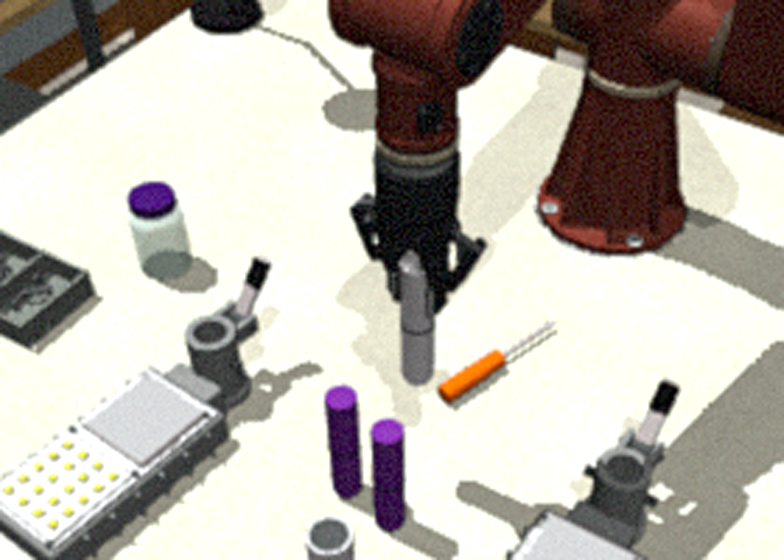

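Request:
send_rows(
  delta_pos=[
    [-0.03, 0.2, 0],
    [-0.08, 0.4, 0],
    [-0.1, 0.5, 0],
    [-0.1, 0.5, 0],
    [-0.08, 0.4, 0],
    [-0.06, 0.22, 0],
    [0, 0, 0],
    [0, 0, 0],
  ],
  rotation=[
    [0, 0, 0],
    [0, 0, 0],
    [0, 0, 0],
    [0, 0, 0],
    [0, 0, 0],
    [0, 0, 0],
    [0, 0, 0],
    [0, 0, 0],
  ],
  jaw=[0.1, 0.1, 0.1, 0.1, 0.1, 0.1, 0.1, 0.1],
)

```text
clock: 5.98
eef_pos: [0.4997, 0.2389, 0.2578]
tool_rot: [-179.9, 0.1, 90.0]
wrist_force: [0.0, 0.1, -2.5]
finger_gap: 0.0329
```

```bash
python3 - <<'E'
from rig import *
from h import *
import pickle
o=observe();c=camera_model('wrist');print(o['eef_pos'],o['tool_rot'],o['wrist_force'])
a=snapshot('wrist')[:,:,::-1];cv2.imwrite('pics/w4.png',cv2.convertScaleAbs(cv2.resize(a[100:400,150:430],None,fx=2,fy=2,interpolation=cv2.INTER_CUBIC),alpha=1.5))
a=snapshot('scene')[:,:,::-1];cv2.imwrite('pics/s4.png',cv2.convertScaleAbs(cv2.resize(a[130:280,270:430],None,fx=4,fy=4,interpolation=cv2.INTER_CUBIC),alpha=1.5))
pickle.dump(c,open('w4.pkl','wb'))
E
```

```text
[0.49972988 0.23886585 0.25783393] [-1.79859054e+02  6.74422697e-02  9.00454584e+01] [ 0.01058988  0.10341008 -2.47859901]
```

View pics/w4.png

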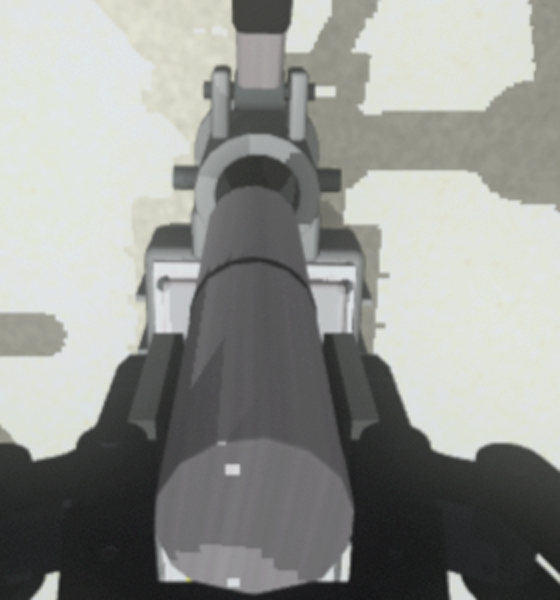

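View pics/s4.png

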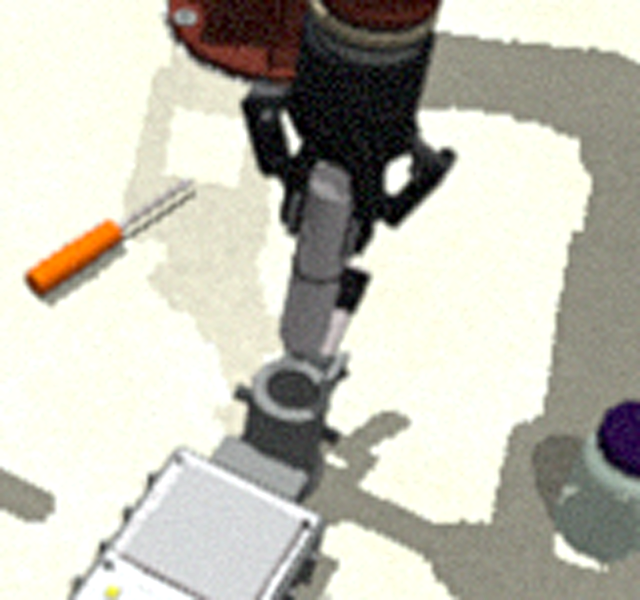

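```bash
python3 - <<'E'
from rig import *
from h import *
import pickle
c=pickle.load(open('w4.pkl','rb'));S=camera_model('scene')
sc=lambda p:((proj(S,p)-[270,130]+.5)*4-.5).round(0); wc=lambda p:((proj(c,p)-[150,100]+.5)*2-.5).round(0)
for x in (.498,.502):
  for z in (.1,.148,.228,.303): p=[x,.239,z];print(p,'scene',sc(p),'wrist',wc(p))
print('rim',sc([.502,.2385,.1]),wc([.502,.2385,.1]))
t=lambda u,v:(270+(u+.5)/4-.5,130+(v+.5)/4-.5); w=lambda u,v:(150+(u+.5)/2-.5,100+(v+.5)/2-.5)
print(tri([ray(S,*t(290,388)),ray(c,*w(257,188))]))
print(tri([ray(S,*t(330,180)),ray(c,*w(254,514))]), 'top')
for u,v in((257,188),(257,183),):print(onz(c,*w(u,v),.1))
E
```

```text
[0.498, 0.239, 0.1] scene [294. 385.] wrist [252. 188.]
[0.498, 0.239, 0.148] scene [303. 342.] wrist [252. 223.]
[0.498, 0.239, 0.228] scene [320. 263.] wrist [251. 318.]
[0.498, 0.239, 0.303] scene [338. 181.] wrist [250. 524.]
[0.502, 0.239, 0.1] scene [291. 388.] wrist [252. 197.]
[0.502, 0.239, 0.148] scene [301. 345.] wrist [252. 232.]
[0.502, 0.239, 0.228] scene [318. 267.] wrist [251. 331.]
[0.502, 0.239, 0.303] scene [336. 184.] wrist [250. 544.]
rim [291. 388.] [251. 197.]
(array([0.49918479, 0.23937407, 0.09663616]), [np.float64(0.0020544247499899413), np.float64(0.00205442474998999)])
(array([0.49835396, 0.23675398, 0.30115913]), [np.float64(0.00298482975645273), np.float64(0.002984829756452747)]) top
[0.49777624 0.24135593 0.1       ]
[0.49545549 0.24134754 0.1       ]
```

Request:
send_rows(
  delta_pos=[
    [0.01, 0.015, -0.1],
    [0, 0, -0.2],
    [0, 0, -0.1],
    [0, 0, 0],
  ],
  rotation=[
    [0, 0, 0],
    [0, 0, 0],
    [0, 0, 0],
    [0, 0, 0],
  ],
  jaw=[0.1, 0.1, 0.1, 0.1],
)

```text
clock: 6.58
eef_pos: [0.5004, 0.2398, 0.217]
tool_rot: [-179.8, 0.1, 90.0]
wrist_force: [-0.1, 0.5, -1.4]
finger_gap: 0.0326
```

```bash
python3 - <<'E'
from rig import *
from h import *
o=observe();print(o['eef_pos'],o['tool_rot'],o['wrist_force'])
a=snapshot('wrist')[:,:,::-1];a=cv2.resize(a[100:400,150:430],None,fx=2,fy=2,interpolation=cv2.INTER_CUBIC)
b=snapshot('scene')[:,:,::-1];b=cv2.resize(b[170:270,290:380],None,fx=6,fy=6,interpolation=cv2.INTER_CUBIC)[:600,:240+0] if 0 else cv2.resize(b[170:270,310:350],None,fx=6,fy=6,interpolation=cv2.INTER_CUBIC)
cv2.imwrite('pics/w5.png',cv2.convertScaleAbs(np.hstack([a,b]),alpha=1.5))
E
```

```text
[0.50039167 0.23983108 0.21696134] [-1.79766539e+02  7.70531767e-02  8.99974248e+01] [-0.07761781  0.52932035 -1.41449072]
```

View pics/w5.png

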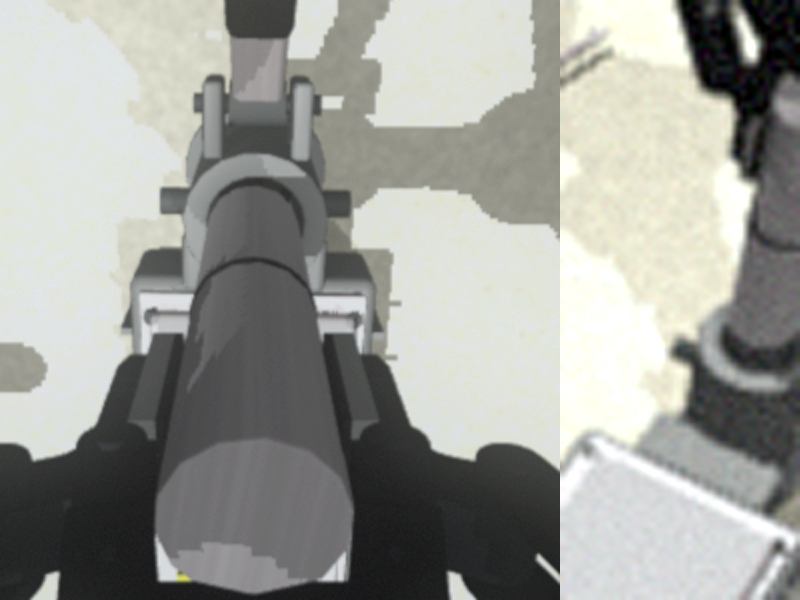

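Request:
send_rows(
  delta_pos=[
    [0, 0.005, -0.05],
    [0, 0, -0.07],
    [0, 0, -0.07],
    [0, 0, 0],
  ],
  rotation=[
    [0, 0, 0],
    [0, 0, 0],
    [0, 0, 0],
    [0, 0, 0],
  ],
  jaw=[0.1, 0.1, 0.1, 0.1],
)

```text
clock: 7.18
eef_pos: [0.5011, 0.2407, 0.1992]
tool_rot: [-179.9, 0.0, 90.0]
wrist_force: [0.1, -0.3, -2.4]
finger_gap: 0.0326
```

In the bore without resistance, so I'll go on down towards the cup.

Request:
send_rows(
  delta_pos=[
    [0, 0, -0.1],
    [0, 0, -0.1],
    [0, 0, -0.1],
    [0, 0, -0.05],
    [0, 0, 0],
  ],
  rotation=[
    [0, 0, 0],
    [0, 0, 0],
    [0, 0, 0],
    [0, 0, 0],
    [0, 0, 0],
  ],
  jaw=[0.1, 0.1, 0.1, 0.1, 0.1],
)

```text
clock: 7.8
eef_pos: [0.5013, 0.2408, 0.1646]
tool_rot: [-179.9, 0.0, 90.0]
wrist_force: [0.5, 0.7, -2.4]
finger_gap: 0.0325
```

Request:
send_rows(
  delta_pos=[
    [0, 0, -0.04],
    [0, 0, -0.04],
    [0, 0, 0],
  ],
  rotation=[
    [0, 0, 0],
    [0, 0, 0],
    [0, 0, 0],
  ],
  jaw=[0.1, 0.1, 0.1],
)

```text
clock: 8.18
eef_pos: [0.5013, 0.2408, 0.1568]
tool_rot: [-179.9, 0.0, 90.0]
wrist_force: [-0.0, 0.1, -2.1]
finger_gap: 0.0328
```

Request:
send_rows(
  delta_pos=[
    [0, 0, -0.03],
    [0, 0, 0],
  ],
  rotation=[
    [0, 0, 0],
    [0, 0, 0],
  ],
  jaw=[0.1, 0.1],
)

```text
clock: 8.43
eef_pos: [0.5021, 0.241, 0.1554]
tool_rot: [180.0, -0.0, 90.0]
wrist_force: [-1.2, -0.6, 3.3]
finger_gap: 0.0327
```

Request:
send_rows(
  delta_pos=[
    [0, 0, -0.02],
    [0, 0, 0],
  ],
  rotation=[
    [0, 0, 0],
    [0, 0, 0],
  ],
  jaw=[0.1, 0.1],
)

```text
clock: 8.68
eef_pos: [0.5021, 0.241, 0.1528]
tool_rot: [179.9, -0.0, 90.0]
wrist_force: [-0.9, 0.1, 4.2]
finger_gap: 0.0326
```

Request:
send_rows(
  delta_pos=[
    [0, 0, -0.02],
    [0, 0, 0],
  ],
  rotation=[
    [0, 0, 0],
    [0, 0, 0],
  ],
  jaw=[0.1, 0.1],
)

```text
clock: 8.93
eef_pos: [0.502, 0.241, 0.1504]
tool_rot: [180.0, -0.0, 90.0]
wrist_force: [-1.1, -1.1, 4.3]
finger_gap: 0.0327
```

Request:
send_rows(
  delta_pos=[
    [0, 0, -0.02],
    [0, 0, 0],
  ],
  rotation=[
    [0, 0, 0],
    [0, 0, 0],
  ],
  jaw=[0.1, 0.1],
)

```text
clock: 9.18
eef_pos: [0.5019, 0.241, 0.1483]
tool_rot: [180.0, -0.0, 90.0]
wrist_force: [-0.3, -0.8, 5.4]
finger_gap: 0.0325
```

Now at about 62 mm depth; I'll continue in small steps.

Request:
send_rows(
  delta_pos=[
    [0, 0, -0.015],
    [0, 0, 0],
  ],
  rotation=[
    [0, 0, 0],
    [0, 0, 0],
  ],
  jaw=[0.1, 0.1],
)

```text
clock: 9.43
eef_pos: [0.5023, 0.2411, 0.1483]
tool_rot: [179.9, -0.0, 90.0]
wrist_force: [-3.7, -1.2, 10.4]
finger_gap: 0.0327
```

Request:
send_rows(
  delta_pos=[
    [0, 0, -0.015],
    [0, 0, 0],
  ],
  rotation=[
    [0, 0, 0],
    [0, 0, 0],
  ],
  jaw=[0.1, 0.1],
)

```text
clock: 9.68
eef_pos: [0.5027, 0.2411, 0.1482]
tool_rot: [179.9, -0.0, 90.0]
wrist_force: [-4.0, -1.3, 15.9]
finger_gap: 0.0326
```

It stopped at about 62 mm with roughly 18 N and no further travel. I'll confirm the mark against the rim by eye.

```bash
python3 - <<'E'
from rig import *
from h import *
a=snapshot('scene')[:,:,::-1];cv2.imwrite('pics/s6.png',cv2.convertScaleAbs(cv2.resize(a[165:255,300:400],None,fx=6,fy=6,interpolation=cv2.INTER_CUBIC),alpha=1.6))
E
```

```text
(no output)
```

View pics/s6.png

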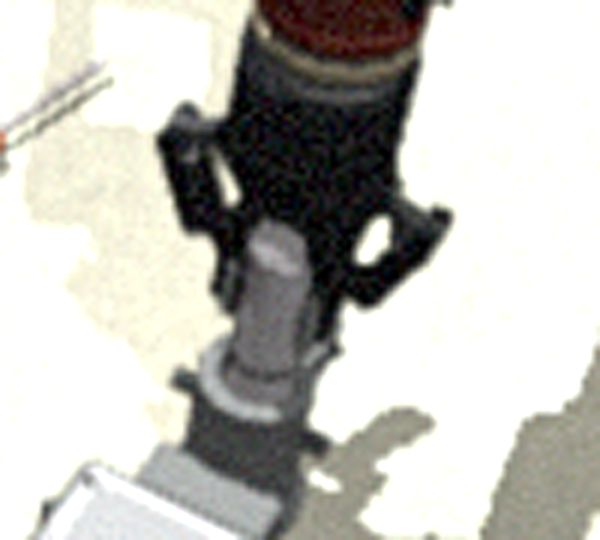

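```bash
python3 - <<'E'
from rig import *
from h import *
c=camera_model('wrist');print(observe()['wrist_force'])
a=snapshot('wrist')[:,:,::-1];cv2.imwrite('pics/w6.png',cv2.convertScaleAbs(cv2.resize(a[150:400,150:410],None,fx=2.4,fy=2.4,interpolation=cv2.INTER_CUBIC),alpha=1.6))
E
```

```text
[-4.43168199 -2.92242906 15.45575728]
```

View pics/w6.png

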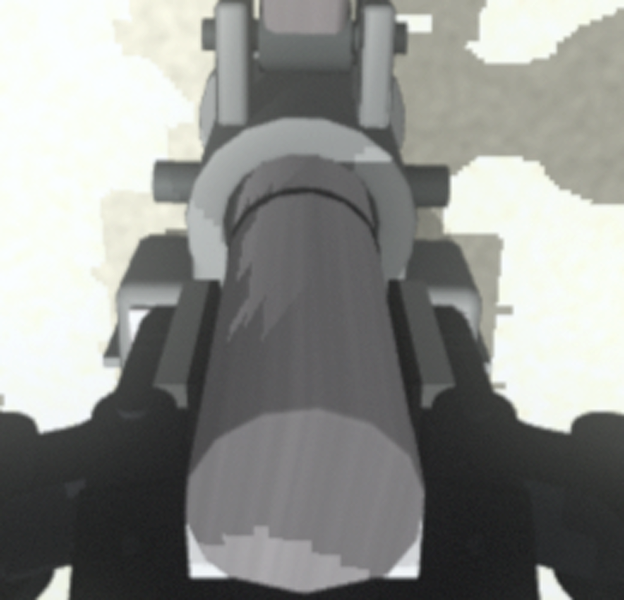

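The ring at (303,190) stands well clear of the rim, and the rod shows below it down to v≈158. So lamp_a is the shallow one. I'll pull straight out and go to lamp_b.

Request:
send_rows(
  delta_pos=[
    [0, 0, 0.05],
    [0, 0, 0.15],
    [0, 0, 0.25],
    [0, 0, 0.3],
    [0, 0, 0.3],
    [0, 0, 0.2],
    [0, 0, 0.1],
    [0, 0, 0],
  ],
  rotation=[
    [0, 0, 0],
    [0, 0, 0],
    [0, 0, 0],
    [0, 0, 0],
    [0, 0, 0],
    [0, 0, 0],
    [0, 0, 0],
    [0, 0, 0],
  ],
  jaw=[0.1, 0.1, 0.1, 0.1, 0.1, 0.1, 0.1, 0.1],
)

```text
clock: 10.78
eef_pos: [0.5017, 0.241, 0.2804]
tool_rot: [180.0, -0.0, 90.0]
wrist_force: [-0.5, -0.1, -2.8]
finger_gap: 0.0326
```

Request:
send_rows(
  delta_pos=[
    [0.03, -0.2, 0],
    [0.06, -0.4, 0],
    [0.07, -0.5, 0],
    [0.07, -0.5, 0],
    [0.07, -0.5, 0],
    [0.07, -0.5, 0],
    [0.07, -0.5, 0],
    [0.07, -0.5, 0],
    [0.06, -0.5, 0],
    [0.06, -0.44, 0],
    [0.05, -0.3, 0],
    [0, 0, 0],
  ],
  rotation=[
    [0, 0, 0],
    [0, 0, 0],
    [0, 0, 0],
    [0, 0, 0],
    [0, 0, 0],
    [0, 0, 0],
    [0, 0, 0],
    [0, 0, 0],
    [0, 0, 0],
    [0, 0, 0],
    [0, 0, 0],
    [0, 0, 0],
  ],
  jaw=[0.1, 0.1, 0.1, 0.1, 0.1, 0.1, 0.1, 0.1, 0.1, 0.1, 0.1, 0.1],
)

```text
clock: 12.28
eef_pos: [0.5682, -0.2461, 0.2783]
tool_rot: [-179.8, -0.0, 89.8]
wrist_force: [-0.3, 0.7, -1.9]
finger_gap: 0.0326
```

Request:
send_rows(
  delta_pos=[
    [0, 0, -0.2],
    [0, 0, 0],
    [0, 0, 0],
  ],
  rotation=[
    [0, 0, 0],
    [0, 0, 0],
    [0, 0, 0],
  ],
  jaw=[0.1, 0.1, 0.1],
)

```text
clock: 12.65
eef_pos: [0.5692, -0.2419, 0.2593]
tool_rot: [-179.9, -0.1, 90.1]
wrist_force: [-0.4, -0.0, -3.3]
finger_gap: 0.0328
```

```bash
python3 - <<'E'
from rig import *
from h import *
o=observe();c=camera_model('wrist');print(o['eef_pos'],o['tool_rot'],o['wrist_force'])
a=snapshot('wrist')[:,:,::-1];cv2.imwrite('pics/w7.png',cv2.convertScaleAbs(cv2.resize(a[100:400,150:430],None,fx=2,fy=2,interpolation=cv2.INTER_CUBIC),alpha=1.5))
wc=lambda p:((proj(c,p)-[150,100]+.5)*2-.5).round(0)
w=lambda u,v:(150+(u+.5)/2-.5,100+(v+.5)/2-.5)
e=o['eef_pos'];print('under tcp at rim z',wc([e[0],e[1],.1]),'px/10mm',wc([e[0]+.01,e[1]+.01,.1]))
E
```

```text
[ 0.56923958 -0.24191699  0.25931245] [-1.79910295e+02 -5.36477748e-02  9.00876771e+01] [-0.37440591 -0.03694677 -3.2594503 ]
under tcp at rim z [251. 191.] px/10mm [273. 212.]
```

View pics/w7.png

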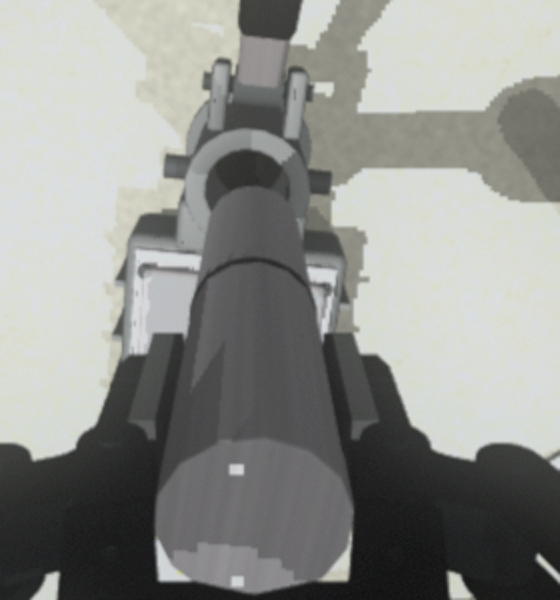

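Request:
send_rows(
  delta_pos=[
    [0, -0.027, -0.1],
    [0, 0, -0.2],
    [0, 0, -0.1],
    [0, 0, 0],
  ],
  rotation=[
    [0, 0, 0],
    [0, 0, 0],
    [0, 0, 0],
    [0, 0, 0],
  ],
  jaw=[0.1, 0.1, 0.1, 0.1],
)

```text
clock: 13.2
eef_pos: [0.5685, -0.2451, 0.2178]
tool_rot: [-179.8, -0.1, 90.0]
wrist_force: [-0.2, -1.0, -1.4]
finger_gap: 0.0324
```

```bash
python3 - <<'E'
from rig import *
from h import *
o=observe();print(o['eef_pos'],o['tool_rot'],o['wrist_force'])
a=snapshot('wrist')[:,:,::-1];cv2.imwrite('pics/w8.png',cv2.convertScaleAbs(cv2.resize(a[100:400,150:430],None,fx=2,fy=2,interpolation=cv2.INTER_CUBIC),alpha=1.5))
E
```

```text
[ 0.56846681 -0.24507848  0.21784522] [-1.79786824e+02 -1.23350366e-01  9.00108955e+01] [-0.22676613 -1.00173159 -1.40563666]
```

View pics/w8.png

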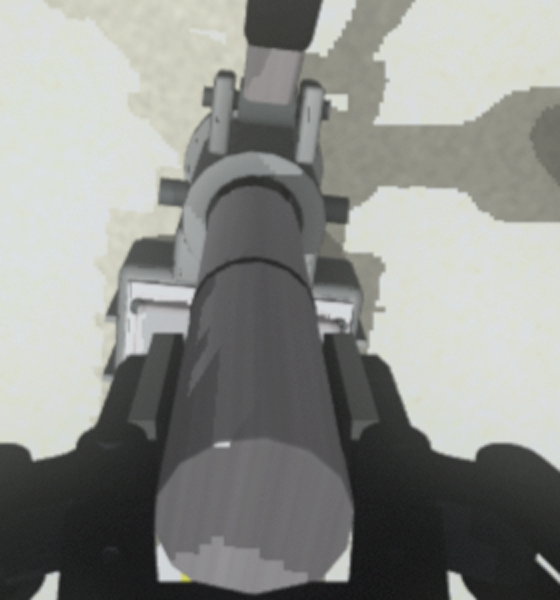

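The bore (207..303 px) is centred round the rod end (207..300), the same picture as at A. Going down.

Request:
send_rows(
  delta_pos=[
    [0, 0, -0.05],
    [0, 0, -0.07],
    [0, 0, -0.07],
    [0, 0, 0],
  ],
  rotation=[
    [0, 0, 0],
    [0, 0, 0],
    [0, 0, 0],
    [0, 0, 0],
  ],
  jaw=[0.1, 0.1, 0.1, 0.1],
)

```text
clock: 13.75
eef_pos: [0.5691, -0.2454, 0.2001]
tool_rot: [-179.9, -0.1, 90.0]
wrist_force: [0.5, -0.0, -4.0]
finger_gap: 0.0326
```

Request:
send_rows(
  delta_pos=[
    [0, 0, -0.1],
    [0, 0, -0.1],
    [0, 0, -0.1],
    [0, 0, -0.05],
    [0, 0, 0],
  ],
  rotation=[
    [0, 0, 0],
    [0, 0, 0],
    [0, 0, 0],
    [0, 0, 0],
    [0, 0, 0],
  ],
  jaw=[0.1, 0.1, 0.1, 0.1, 0.1],
)

```text
clock: 14.38
eef_pos: [0.5693, -0.2455, 0.1655]
tool_rot: [-179.9, -0.0, 90.0]
wrist_force: [0.3, -0.1, -2.9]
finger_gap: 0.0326
```

Request:
send_rows(
  delta_pos=[
    [0, 0, -0.04],
    [0, 0, -0.04],
    [0, 0, 0],
  ],
  rotation=[
    [0, 0, 0],
    [0, 0, 0],
    [0, 0, 0],
  ],
  jaw=[0.1, 0.1, 0.1],
)

```text
clock: 14.75
eef_pos: [0.5697, -0.2458, 0.1582]
tool_rot: [-180.0, -0.0, 90.0]
wrist_force: [0.4, -0.9, -2.5]
finger_gap: 0.0329
```

Request:
send_rows(
  delta_pos=[
    [0, 0, -0.03],
    [0, 0, -0.02],
    [0, 0, 0],
  ],
  rotation=[
    [0, 0, 0],
    [0, 0, 0],
    [0, 0, 0],
  ],
  jaw=[0.1, 0.1, 0.1],
)

```text
clock: 15.12
eef_pos: [0.5701, -0.2459, 0.1542]
tool_rot: [179.9, 0.0, 90.0]
wrist_force: [-1.5, 0.6, 4.1]
finger_gap: 0.0323
```

Request:
send_rows(
  delta_pos=[
    [0, 0, -0.02],
    [0, 0, -0.02],
    [0, 0, 0],
  ],
  rotation=[
    [0, 0, 0],
    [0, 0, 0],
    [0, 0, 0],
  ],
  jaw=[0.1, 0.1, 0.1],
)

```text
clock: 15.5
eef_pos: [0.57, -0.2459, 0.1493]
tool_rot: [180.0, 0.0, 90.0]
wrist_force: [-0.5, 0.8, 4.7]
finger_gap: 0.033
```

Request:
send_rows(
  delta_pos=[
    [0, 0, -0.015],
    [0, 0, 0],
  ],
  rotation=[
    [0, 0, 0],
    [0, 0, 0],
  ],
  jaw=[0.1, 0.1],
)

```text
clock: 15.75
eef_pos: [0.5699, -0.2459, 0.1477]
tool_rot: [180.0, 0.0, 90.0]
wrist_force: [-0.9, 0.7, 4.0]
finger_gap: 0.0326
```

Request:
send_rows(
  delta_pos=[
    [0, 0, -0.02],
    [0, 0, 0],
  ],
  rotation=[
    [0, 0, 0],
    [0, 0, 0],
  ],
  jaw=[0.1, 0.1],
)

```text
clock: 16.0
eef_pos: [0.5698, -0.2459, 0.1456]
tool_rot: [180.0, 0.0, 90.0]
wrist_force: [-0.7, -0.3, 3.5]
finger_gap: 0.0328
```

Request:
send_rows(
  delta_pos=[
    [0, 0, -0.02],
    [0, 0, -0.02],
    [0, 0, 0],
  ],
  rotation=[
    [0, 0, 0],
    [0, 0, 0],
    [0, 0, 0],
  ],
  jaw=[0.1, 0.1, 0.1],
)

```text
clock: 16.38
eef_pos: [0.5697, -0.2459, 0.1415]
tool_rot: [180.0, 0.0, 90.0]
wrist_force: [-0.0, 0.5, 3.5]
finger_gap: 0.0327
```

Request:
send_rows(
  delta_pos=[
    [0, 0, -0.02],
    [0, 0, -0.02],
    [0, 0, 0],
  ],
  rotation=[
    [0, 0, 0],
    [0, 0, 0],
    [0, 0, 0],
  ],
  jaw=[0.1, 0.1, 0.1],
)

```text
clock: 16.75
eef_pos: [0.5697, -0.2459, 0.1375]
tool_rot: [180.0, 0.0, 90.0]
wrist_force: [0.6, -0.7, 3.9]
finger_gap: 0.0325
```

Past 62 mm and still moving, so lamp_b is the deep one. Small steps from here to the seat.

Request:
send_rows(
  delta_pos=[
    [0, 0, -0.02],
    [0, 0, -0.02],
    [0, 0, 0],
  ],
  rotation=[
    [0, 0, 0],
    [0, 0, 0],
    [0, 0, 0],
  ],
  jaw=[0.1, 0.1, 0.1],
)

```text
clock: 17.12
eef_pos: [0.5697, -0.2458, 0.1335]
tool_rot: [180.0, 0.0, 90.0]
wrist_force: [0.6, -1.3, 3.1]
finger_gap: 0.0329
```

Request:
send_rows(
  delta_pos=[
    [0, 0, -0.015],
    [0, 0, 0],
  ],
  rotation=[
    [0, 0, 0],
    [0, 0, 0],
  ],
  jaw=[0.1, 0.1],
)

```text
clock: 17.38
eef_pos: [0.5697, -0.2459, 0.1322]
tool_rot: [180.0, 0.0, 90.0]
wrist_force: [1.0, -1.4, 3.7]
finger_gap: 0.0328
```

Request:
send_rows(
  delta_pos=[
    [0, 0, -0.015],
    [0, 0, 0],
  ],
  rotation=[
    [0, 0, 0],
    [0, 0, 0],
  ],
  jaw=[0.1, 0.1],
)

```text
clock: 17.62
eef_pos: [0.5697, -0.2458, 0.1307]
tool_rot: [180.0, 0.0, 90.0]
wrist_force: [0.1, -0.5, 4.0]
finger_gap: 0.033
```

Request:
send_rows(
  delta_pos=[
    [0, 0, -0.015],
    [0, 0, 0],
  ],
  rotation=[
    [0, 0, 0],
    [0, 0, 0],
  ],
  jaw=[0.1, 0.1],
)

```text
clock: 17.88
eef_pos: [0.57, -0.2459, 0.1303]
tool_rot: [180.0, 0.0, 90.0]
wrist_force: [-0.6, 0.1, 7.9]
finger_gap: 0.0326
```

Request:
send_rows(
  delta_pos=[
    [0, 0, -0.015],
    [0, 0, 0],
  ],
  rotation=[
    [0, 0, 0],
    [0, 0, 0],
  ],
  jaw=[0.1, 0.1],
)

```text
clock: 18.12
eef_pos: [0.5703, -0.246, 0.1302]
tool_rot: [180.0, 0.0, 90.0]
wrist_force: [-2.6, 0.2, 13.0]
finger_gap: 0.0327
```

It is seated solid at about 80 mm with roughly 16 N on it. I'll relax the command 2 mm, look, then release.

Request:
send_rows(
  delta_pos=[
    [0, 0, 0.025],
    [0, 0, 0],
  ],
  rotation=[
    [0, 0, 0],
    [0, 0, 0],
  ],
  jaw=[0.1, 0.1],
)

```text
clock: 18.38
eef_pos: [0.5696, -0.2457, 0.1303]
tool_rot: [-180.0, -0.0, 90.0]
wrist_force: [0.5, -0.2, 5.3]
finger_gap: 0.0327
```

```bash
python3 - <<'E'
from rig import *
from h import *
print(observe()['wrist_force'],observe()['eef_pos'])
a=snapshot('wrist')[:,:,::-1];cv2.imwrite('pics/w9.png',cv2.convertScaleAbs(cv2.resize(a[150:400,150:410],None,fx=2.4,fy=2.4,interpolation=cv2.INTER_CUBIC),alpha=1.6))
E
```

```text
[ 0.47391307 -0.22360716  5.32696466] [ 0.5696271  -0.24569669  0.13031066]
```

View pics/w9.png

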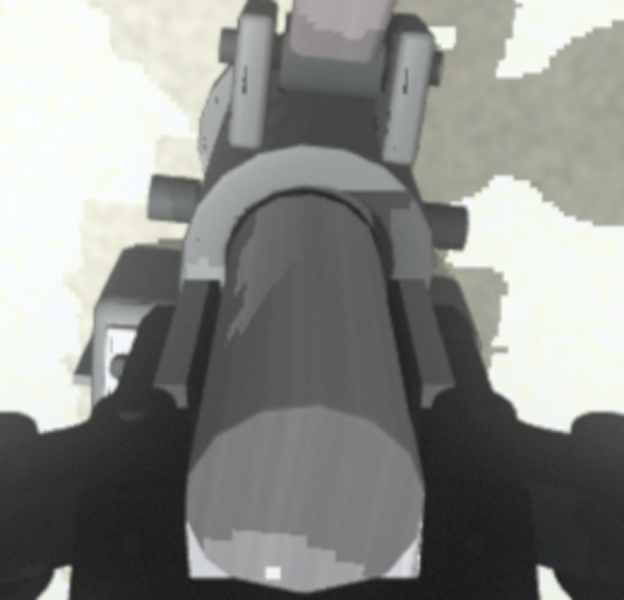

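The ring at (305,190) lies right on the rim. Opening the jaws and rising straight up.

Request:
send_rows(
  delta_pos=[
    [0, 0, 0],
    [0, 0, 0],
    [0, 0, 0],
    [0, 0, 0],
    [0, 0, 0],
    [0, 0, 0.1],
    [0, 0, 0.2],
    [0, 0, 0.3],
    [0, 0, 0.3],
    [0, 0, 0.2],
    [0, 0, 0],
  ],
  rotation=[
    [0, 0, 0],
    [0, 0, 0],
    [0, 0, 0],
    [0, 0, 0],
    [0, 0, 0],
    [0, 0, 0],
    [0, 0, 0],
    [0, 0, 0],
    [0, 0, 0],
    [0, 0, 0],
    [0, 0, 0],
  ],
  jaw=[0.5, 0.7, 0.9, 0.9, 0.9, 0.9, 0.9, 0.9, 0.9, 0.9, 0.9],
)

```text
clock: 19.8
eef_pos: [0.5712, -0.2466, 0.2437]
tool_rot: [179.7, 0.2, 90.0]
wrist_force: [0.5, -0.5, -0.4]
finger_gap: 0.077
```

```bash
python3 - <<'E'
from rig import *
from h import *
import pickle
o=observe();c=camera_model('wrist');print(o['eef_pos'],o['wrist_force'])
pickle.dump(c,open('w10.pkl','wb'))
a=snapshot('wrist')[:,:,::-1];cv2.imwrite('pics/w10.png',cv2.convertScaleAbs(a,alpha=1.5))
b=snapshot('scene')[:,:,::-1];cv2.imwrite('pics/s10.png',cv2.convertScaleAbs(cv2.resize(b[130:230,150:270],None,fx=6,fy=6,interpolation=cv2.INTER_CUBIC),alpha=1.5))
E
```

```text
[ 0.57115562 -0.24657056  0.24371376] [ 0.54705863 -0.46251698 -0.3647323 ]
```

View pics/w10.png

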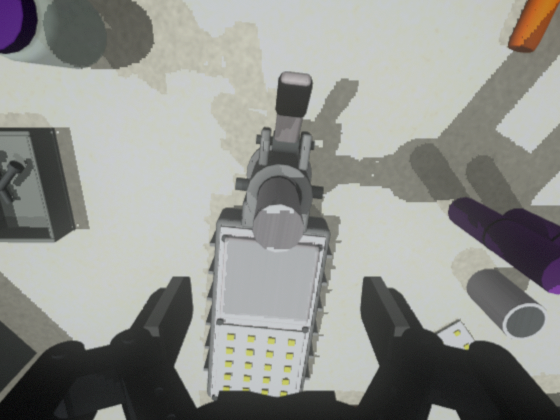

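View pics/s10.png

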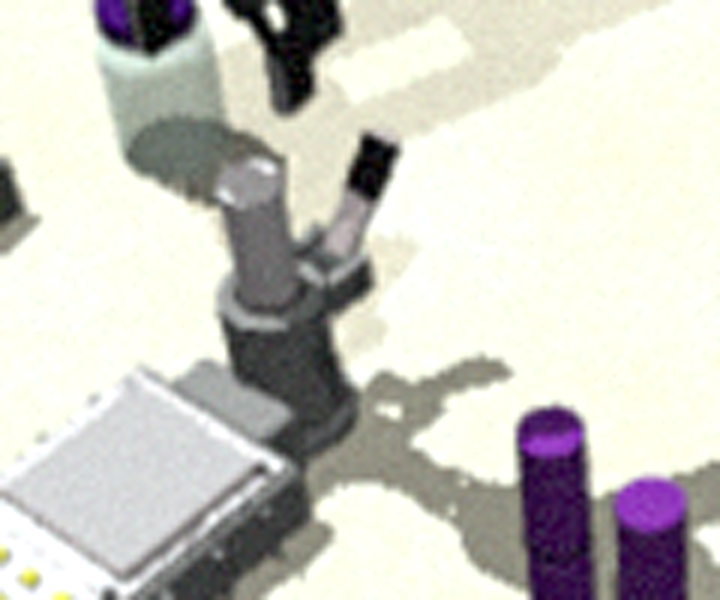

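The rod is free and standing straight, with its mark at the rim and lever B still raised, its tip at (295,90) in the wrist view. Next I'll shut the jaws, move 43 mm out from the lever's pivot and check the position before pressing.

Request:
send_rows(
  delta_pos=[
    [-0.2, 0.02, 0],
    [-0.4, 0.04, 0],
    [-0.3, 0.04, 0],
    [0, 0, 0],
    [0, 0, 0],
    [0, 0, 0],
  ],
  rotation=[
    [0, 0, 0],
    [0, 0, 0],
    [0, 0, 0],
    [0, 0, 0],
    [0, 0, 0],
    [0, 0, 0],
  ],
  jaw=[0.5, 0.2, 0, 0, 0, 0],
)

```text
clock: 20.65
eef_pos: [0.4805, -0.2359, 0.2401]
tool_rot: [180.0, -0.0, 90.0]
wrist_force: [0.6, -1.1, -0.2]
finger_gap: -0.0002
```

```bash
python3 - <<'E'
from rig import *
from h import *
import pickle
c0=pickle.load(open('w10.pkl','rb'));T=camera_model('top')
print('tip',onz(c0,294,97,.143), onz(c0,294,76,.148))
o=observe();c=camera_model('wrist');e=o['eef_pos'];print(e,o['finger_gap'])
print('tcp->',proj(c,e+[0,0,-.008]),'below at .143',proj(c,[e[0],e[1],.143]))
a=snapshot('wrist')[:,:,::-1];cv2.imwrite('pics/w11.png',cv2.convertScaleAbs(a,alpha=1.5))
b=snapshot('scene')[:,:,::-1];cv2.imwrite('pics/s11.png',cv2.convertScaleAbs(cv2.resize(b[110:210,150:270],None,fx=6,fy=6,interpolation=cv2.INTER_CUBIC),alpha=1.5))
E
```

```text
tip [ 0.4878084  -0.23452954  0.143     ] [ 0.47525243 -0.23500245  0.148     ]
[ 0.48052645 -0.23590626  0.24005014] -0.00024019669903285499
tcp-> [274.9 282.5] below at .143 [275.2 218.7]
```

View pics/w11.png

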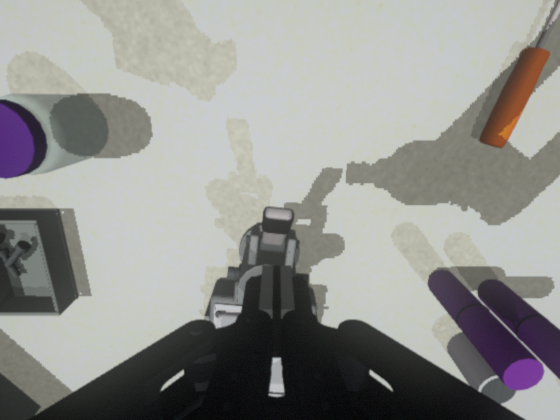

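View pics/s11.png

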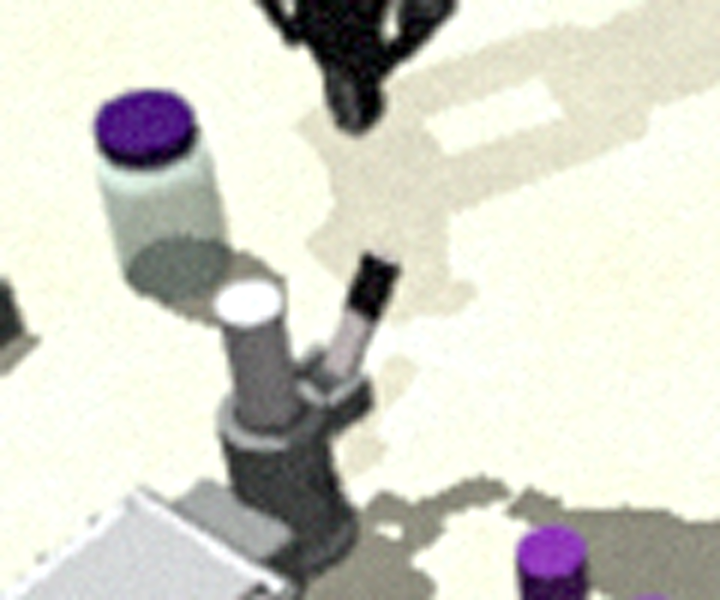

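The closed fingers are over the lever end: the tip is at (279,214) and the point below the TCP is at (275,219). Pressing down.

Request:
send_rows(
  delta_pos=[
    [0, 0, -0.2],
    [0, 0, -0.3],
    [0, 0, -0.25],
    [0, 0, 0],
  ],
  rotation=[
    [0, 0, 0],
    [0, 0, 0],
    [0, 0, 0],
    [0, 0, 0],
  ],
  jaw=[0, 0, 0, 0],
)

```text
clock: 21.25
eef_pos: [0.4784, -0.2346, 0.1628]
tool_rot: [-179.7, -0.2, 90.0]
wrist_force: [0.0, 0.2, -0.9]
finger_gap: 0.0001
```

Request:
send_rows(
  delta_pos=[
    [0, 0, -0.1],
    [0, 0, -0.1],
    [0, 0, -0.1],
    [0, 0, 0],
  ],
  rotation=[
    [0, 0, 0],
    [0, 0, 0],
    [0, 0, 0],
    [0, 0, 0],
  ],
  jaw=[0, 0, 0, 0],
)

```text
clock: 21.75
eef_pos: [0.4804, -0.2363, 0.1357]
tool_rot: [179.9, 0.1, 90.0]
wrist_force: [0.9, -0.4, 0.3]
finger_gap: -0.0001
```

Request:
send_rows(
  delta_pos=[
    [0, 0, -0.1],
    [0, 0, -0.1],
    [0, 0, 0],
  ],
  rotation=[
    [0, 0, 0],
    [0, 0, 0],
    [0, 0, 0],
  ],
  jaw=[0, 0, 0],
)

```text
clock: 22.12
eef_pos: [0.4789, -0.2352, 0.1138]
tool_rot: [-179.9, -0.1, 90.0]
wrist_force: [0.3, 0.5, -0.3]
finger_gap: -0.0001
```

```bash
python3 - <<'E'
from rig import *
from h import *
o=observe();print(o['eef_pos'],o['wrist_force'])
b=snapshot('scene')[:,:,::-1];cv2.imwrite('pics/s12.png',cv2.convertScaleAbs(cv2.resize(b[130:230,150:270],None,fx=6,fy=6,interpolation=cv2.INTER_CUBIC),alpha=1.5))
E
```

```text
[ 0.4789225  -0.23522168  0.11379012] [ 0.27270516  0.515281   -0.25318599]
```

View pics/s12.png

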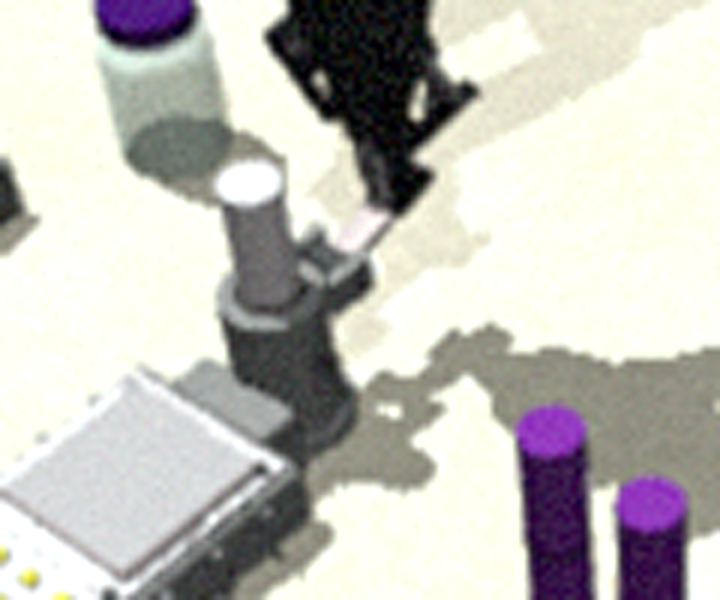

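The lever is going down under the fingers, and its bar at (360,230) is clearly lower. The rod hasn't moved. Continuing.

Request:
send_rows(
  delta_pos=[
    [0, 0, -0.08],
    [0, 0, -0.08],
    [0, 0, 0],
  ],
  rotation=[
    [0, 0, 0],
    [0, 0, 0],
    [0, 0, 0],
  ],
  jaw=[0, 0, 0],
)

```text
clock: 22.55
eef_pos: [0.4792, -0.2354, 0.0981]
tool_rot: [-179.9, -0.1, 90.0]
wrist_force: [-0.1, -0.5, 0.4]
finger_gap: 0.0004
```

Request:
send_rows(
  delta_pos=[
    [0, 0, -0.06],
    [0, 0, 0],
  ],
  rotation=[
    [0, 0, 0],
    [0, 0, 0],
  ],
  jaw=[0, 0],
)

```text
clock: 22.8
eef_pos: [0.4797, -0.2357, 0.0929]
tool_rot: [180.0, -0.0, 90.0]
wrist_force: [0.2, 1.1, 0.9]
finger_gap: -0.0001
```

Request:
send_rows(
  delta_pos=[
    [0, 0, -0.04],
    [0, 0, 0],
  ],
  rotation=[
    [0, 0, 0],
    [0, 0, 0],
  ],
  jaw=[0, 0],
)

```text
clock: 23.05
eef_pos: [0.4799, -0.2357, 0.0892]
tool_rot: [180.0, 0.0, 90.0]
wrist_force: [0.8, -0.1, 1.2]
finger_gap: -0.0
```

Request:
send_rows(
  delta_pos=[
    [0, 0, -0.03],
    [0, 0, 0],
  ],
  rotation=[
    [0, 0, 0],
    [0, 0, 0],
  ],
  jaw=[0, 0],
)

```text
clock: 23.3
eef_pos: [0.4802, -0.2359, 0.0864]
tool_rot: [179.9, 0.0, 90.0]
wrist_force: [0.7, 0.5, 0.7]
finger_gap: -0.0
```

Request:
send_rows(
  delta_pos=[
    [0, 0, -0.02],
    [0, 0, 0],
  ],
  rotation=[
    [0, 0, 0],
    [0, 0, 0],
  ],
  jaw=[0, 0],
)

```text
clock: 23.55
eef_pos: [0.4804, -0.2359, 0.0851]
tool_rot: [179.9, 0.0, 90.0]
wrist_force: [0.4, 1.7, 5.7]
finger_gap: -0.0003
```

Request:
send_rows(
  delta_pos=[
    [0, 0, -0.02],
    [0, 0, 0],
  ],
  rotation=[
    [0, 0, 0],
    [0, 0, 0],
  ],
  jaw=[0, 0],
)

```text
clock: 23.8
eef_pos: [0.4805, -0.236, 0.0848]
tool_rot: [180.0, 0.0, 90.0]
wrist_force: [-4.4, 4.4, 15.1]
finger_gap: 0.0
```

The lever has hit its stop (fingertips at about 77 mm, 15 N), where a fully-down bar should lie. Rising and checking.

Request:
send_rows(
  delta_pos=[
    [0, 0, 0.1],
    [0, 0, 0.3],
    [-0.2, 0, 0.4],
    [-0.4, 0, 0.4],
    [-0.2, 0, 0.4],
    [0, 0, 0.2],
    [0, 0, 0],
    [0, 0, 0],
  ],
  rotation=[
    [0, 0, 0],
    [0, 0, 0],
    [0, 0, 0],
    [0, 0, 0],
    [0, 0, 0],
    [0, 0, 0],
    [0, 0, 0],
    [0, 0, 0],
  ],
  jaw=[0, 0, 0, 0, 0, 0, 0, 0],
)

```text
clock: 24.8
eef_pos: [0.3991, -0.2353, 0.2607]
tool_rot: [-179.9, -0.1, 90.0]
wrist_force: [0.1, 0.7, -0.3]
finger_gap: 0.0002
```

```bash
python3 - <<'E'
from rig import *
from h import *
o=observe();print(o['eef_pos'],o['wrist_force'])
b=snapshot('scene')[:,:,::-1];cv2.imwrite('pics/s13.png',cv2.convertScaleAbs(cv2.resize(b[130:270,150:400],None,fx=3.2,fy=3.2,interpolation=cv2.INTER_CUBIC),alpha=1.5))
b=b[130:230,150:270];cv2.imwrite('pics/s13b.png',cv2.convertScaleAbs(cv2.resize(b,None,fx=6,fy=6,interpolation=cv2.INTER_CUBIC),alpha=1.5))
t=snapshot('top')[:,:,::-1];cv2.imwrite('pics/t13.png',cv2.convertScaleAbs(cv2.resize(t[120:260,190:390],None,fx=4,fy=4,interpolation=cv2.INTER_CUBIC),alpha=1.6))
E
```

```text
[ 0.3990736  -0.23529416  0.26074572] [ 0.07224567  0.73015111 -0.29061478]
```

View pics/s13.png

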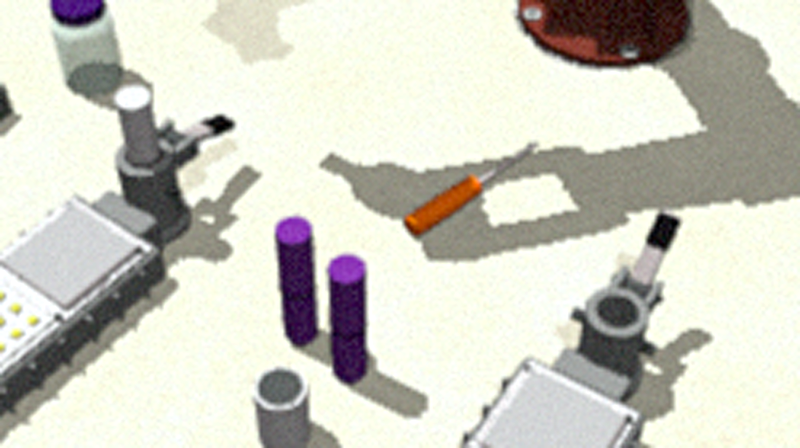

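View pics/s13b.png

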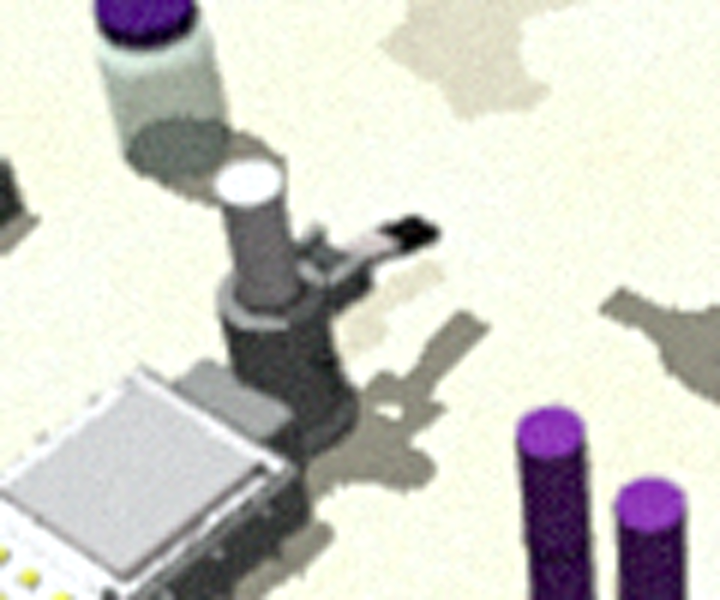

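View pics/t13.png

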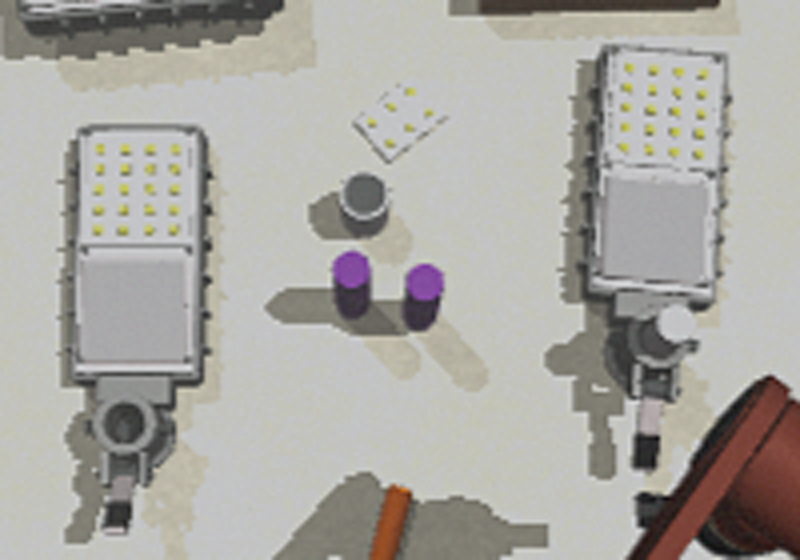

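Visually it's right: the rod stands in B, lever B is down, A's is up and nothing has been knocked over. One numeric check of lever angle and rod height before I hand in.

```bash
python3 - <<'E'
from rig import *
from h import *
S=camera_model('scene');T=camera_model('top')
piv=np.array([.570-.0448,-.2455+.0044,.085]);d=np.array([-.995,.098,0])
sc=lambda p:((proj(S,p)-[150,130]+.5)*6-.5).round(0); tc=lambda p:((proj(T,p)-[190,120]+.5)*4-.5).round(0)
for q in(0,.9,1.05,1.2):
    a=np.radians(50)-q; p=piv+.078*(np.cos(a)*d+[0,0,np.sin(a)]);print(q,sc(p),tc(p))
s=lambda x,y:(150+(x+.5)/6-.5,130+(y+.5)/6-.5);t=lambda x,y:(190+(x+.5)/4-.5,120+(y+.5)/4-.5)
print('lever end',tri([ray(S,*s(436,236)),ray(T,*t(645,468))]))
print('rod top',tri([ray(S,*s(249,184)),ray(T,*t(677,326))]))
E
```

```text
0 [384. 133.] [666. 436.]
0.9 [430. 192.] [651. 474.]
1.05 [430. 208.] [649. 474.]
1.2 [428. 226.] [647. 472.]
lever end (array([ 0.45406723, -0.23060495,  0.0559995 ]), [np.float64(0.002833760762046963), np.float64(0.0028337607620468157)])
rod top (array([ 0.56761454, -0.24648481,  0.1730104 ]), [np.float64(0.0012686959281247043), np.float64(0.001268695928124678)])
```

Lever end z is about 56 mm (59.6 mm predicted at 1.2 rad) and rod top z about 173 mm (175 expected). Both agree within calibration, so I'm handing in.

```bash
python3 - <<'E'
from rig import *
print(job_done())
E
```

```text
the job is handed in; nothing more can be done
None
```

The rod is standing in lamp_b's socket with its mark at the rim and lamp_b's lever pressed down. I handed the job in at about 25 s of the 64 s allowed; no verdict was reported.

- **Which socket:** In lamp_a the rod stopped solid about 62 mm down, at roughly 18 N, with the ring well above the rim. In lamp_b it went to about 80 mm and stopped solid at roughly 16 N, so lamp_b is the full-depth one.
- **Rod:** Before I released it, the ring lay right on lamp_b's rim. Afterwards its top measured 173 mm above the bench, against 175 mm expected, and it looked upright.
- **Levers:** I pressed lamp_b's lever onto its stop at about 15 N. Its end measured 56 mm high, and fully down should be about 60 mm. lamp_a's lever is still raised.
- **Surroundings:** In the last pictures the bush, the purple look-alikes and the jar beside lamp_b are still standing. The other two jars were outside the final crops. The arm is clear of everything.
- **Disagreements:** The cameras differed by 2 to 6 mm in the rim positions. I settled that with the wrist-camera view just above each socket, and the rod entered both without catching.

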